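Put three vessels into their own wells of a dry-block heater

ROBOT

A 7-joint arm with a two-finger parallel gripper is mounted at the origin on a cart in front of the work surface, level with it; the furniture and walls round the work are solid. World frame = base frame: x ahead of the robot, y to its left, z up, the work surface at z = 0. Lengths are in m, angles in degrees, forces in N, time in s.
With the tool pointing down it reaches from about 0.425 to 0.8 m from the base axis. Payload 8.3 kg.
Tool frame: the origin (TCP) lies at the very end of the fingers, on their centre line; the grasp point (between the pads) lies 19 mm behind it; z points along the fingers, y is the line along which they close (so a half turn about z gives the same grasp; the last joint's range is limited). The gripper opens to 85 mm and grips with 20 to 120 N. Pads are 22 mm wide; open, the fingers measure 114 mm over their backs; the gripper's body (76 mm by 85 mm) begins 54 mm behind the grasp point. The pads swing forward as they close: fully open they stand 13 mm farther back than shut.
Start: joints at [-77.458, 21.967, 0.94, 78.501, -0.361, 79.538, -2.664], TCP at [0.174, 0.6, 0.231] pointing down, gripper open.
Joint ranges: [-169.22, 169.22], [-14.56, 117.87], [-87.37, 89.26], [10.42, 133.3], [-82.24, 262.24], [0.94, 117.77], [-172.7, 172.7]. Speed limits (degrees/s): [136.94, 136.94, 172.46, 172.46, 180, 180, 180].

INTERFACE

Orientations are given as [roll, pitch, yaw] about the fixed x, y, z axes, in that order (R = Rz(yaw) Ry(pitch) Rx(roll)).
In Python, from bench import robot, eyes gives the robot as it stands.
- The arm moves only by the tool jog_arm, never from a script. Its arguments are lists of equal length, an entry for each row: "offset": the shift along the tool's x, y, z in units of 0.025 m (1.0 is 0.025 m), a list of three; "turn": the turn, a rotation vector about the tool's x, y, z in units of pi rad (1.0 is pi rad), a list of three; "jaw": the closure, from 0 (fully open) to 1 (shut). A call has 1 to 12 rows; each row shifts and turns the commanded pose from where the row before left it, along the tool's axes as they then stand; what a row does not reach is not made up. A row lasts 1/12 s, in which the tool goes at most 41.7 mm and 7.16 degrees, less where a joint would pass 70% of its speed; a pose out of reach is approached as far as the arm can. A call with a number of a shift or a turn outside -1 to 1 is refused whole. A call with a gripper value outside its range is refused whole. The fingers move at their own pace and stop on an object; "force" is the grip in N (left out, the last holds). Time passes only in rows, so rows that do not move let the fingers close. It gives the time, the measured TCP pose, the force, the opening and the grip force at its end, in the units of the state.
- robot.state(): the state, without advancing time (a new reading comes with each control period).
- eyes.get_image(name): name is "side" or "top"; returns (picture, depth): 480x640x3 uint8, red, green, blue; 480x640 float32, m along the optical axis (not along the pixel's ray), 0 where there is no reading.
- eyes.camera_params(name): a dict with "mtx" (3x3 intrinsics, pixels), "eye" and "orientation" of the camera in the world. Camera axes: x right, y down, z forward; pixel columns grow to the right and rows downward; lengths in m; the calibration is good to about 2 mm. A picture is of the moment at which its call begins. camera_params takes no time and is no camera call.
- robot.job_done(): hands the job in; it is judged then, once.
The state is a dict: "clock": time; "joints": joint angles; "dq": joint speeds; "effort": joint torques, N m; "tcp_pos": TCP position; "tcp_rot": TCP orientation; "contact_force": force on the tool from outside, world axes, zero at the start; "moment": the same for the moment, N m; "opening": finger opening in m; "finger_force": force on a finger pad.
Only numpy, scipy, OpenCV 4.12 (cv2) and the standard library are available. Lean on these libraries where they do the work, as an engineer would, in place of code of your own. Each camera call takes 0.05 s, during which the arm holds its last target. There are 200 camera calls.

TASK

The three vessels on the dry-block heater are in each other's places: the conical flask is perched on top of the narrow well, the beaker stands loose in the wide well and the vial in the medium one. Put each upright and fully home in the well made for it (vial in the narrow, beaker in the medium, flask in the wide); the cork pad on the bench is free to rest one on meanwhile. Set the glass down rather than dropping it, do not tip it over, and leave the white jar just behind the heater where it is.

Things in the scene. Friction and masses are not known exactly. Their poses are not given: they have to be found in the camera images.
- flask: Conical clear glass flask with pale liquid, 101 mm high; 65 mm in diameter at the foot (widest 5 mm up), tapering to the neck; to the fingers it feels like a plain cone, 40 mm across at 68 mm height and 27 mm at the rim, so grip it firmly (about 30 N) near the top. About 0.14 kg. Starts standing on top of block_narrow, covering its well. Origin: centre of the underside, z up.
- beaker: Open clear glass beaker, 54 mm in diameter, 67 mm high, about 60 g; the outside wall is straight. Starts on the floor of the well of block_wide, loose and off centre. Origin: centre of the underside, z up.
- vial: Small clear glass sample vial with screw cap, 23 mm in diameter, 51 mm high (cap from 40 mm up, 21 mm in diameter), about 22 g. Starts on the floor of the well of block_medium, loose and off centre. Origin: centre of the underside, z up.
- block_narrow: Aluminium block 104 x 104 x 38 mm, fixed in the heater, with one central round well 29 mm across, 26 mm deep, mouth countersunk at 45 degrees to 39 mm; for the vial. Origin: centre of its underside, 12 mm above the worktop; well floor at z = 12 mm, top at z = 38 mm in its frame; y runs along the row. Three blocks in a row, 110 mm between centres, in any order.
- block_medium: The same block with a well 60 mm in diameter, 26 mm deep, mouth countersunk to 70 mm; for the beaker. Same origin and axes.
- block_wide: The same block with a well 71 mm in diameter, 26 mm deep, mouth countersunk to 81 mm; for the flask. Same origin and axes.
- heater: The white heater housing, fixed, 346 mm along its y, holding the three blocks in a row; its walls rise to 44 mm above the worktop, lower than the block tops (50 mm). A control strip with a knob (54 mm high) runs along its -x side; in x it reaches from -118 to +62 mm. Origin: on the worktop under the middle block's centre.
- rest_pad: Round cork pad, 120 mm in diameter, 8 mm thick, fixed flat on the worktop to the left or right of the heater, empty. Origin: centre of the underside.
- jar: Bystander, to be left alone: white plastic reagent jar with a screw lid, 64 mm in diameter, 98 mm high, standing on the worktop behind the heater's right end. Origin: centre of the underside.
Things that resemble listed ones, but are neither listed nor needed, are in the scene too. Of the things like the vial, leave any that is purple; of the rest the smaller one is meant. Leave any orange look-alike of the flask alone.

How it is judged:
By the outcome, as a careful person would: the job done as asked, in the order asked, and still so for the second after the job is handed in, with the robot touching nothing.
It also fails if it takes over 106 s, if anything falls off the work surface, if the arm or the gripper's body presses on something with over 40 N, if the wrist force passes 120 N, or if a joint passes its speed limit or range.

## Working session

There is one attempt and no reset: what is moved stays moved. The work goes in short steps, Python scripts to look and compute and a tool call to move; the robot and the scene stay as the last step left them, time stands still between calls to the robot, and variables do not carry over. Pictures are saved under pics/ and viewed, at most 14 in all, crops included, and the job is handed in when it is done.

Besides the shell and the picture viewer there is one more tool, called after "Emit:" by a JSON object that holds its "fn" and its "kwargs". jog_arm: Moves the arm, as the interface text tells. Its arguments: {"type":"object","properties":{"offset":{"type":"array","items":{"type":"array","items":{"type":"number"}}},"turn":{"type":"array","items":{"type":"array","items":{"type":"number"}}},"jaw":{"type":"array","items":{"type":"number"}},"force":{"type":"number"}},"required":["offset","turn","jaw"]}

```bash
mkdir -p pics; cat > h.py <<'E'
import numpy as np, cv2
from bench import robot, eyes
from scipy.spatial.transform import Rotation as R
def cam(n):
    p=eyes.camera_params(n); o=np.array(p["orientation"],float)
    M=o if o.shape==(3,3) else R.from_euler('xyz',o,degrees=True).as_matrix()
    return np.array(p["mtx"]),np.array(p["eye"]),M
def cloud(n,d):
    K,e,M=cam(n); v,u=np.mgrid[:480,:640]
    r=np.stack([(u-K[0,2])/K[0,0],(v-K[1,2])/K[1,1],np.ones_like(u,float)],-1)
    return (r*d[...,None])@M.T+e
def atz(n,u,v,z):
    K,e,M=cam(n); r=M@np.array([(u-K[0,2])/K[0,0],(v-K[1,2])/K[1,1],1]); return e+r*(z-e[2])/r[2]
def proj(n,P):
    K,e,M=cam(n); c=K@(M.T@(np.array(P)-e)); return c[:2]/c[2]
E
python3 - <<'E'
from h import *
for n in("top","side"):
    p,d=eyes.get_image(n); cv2.imwrite(f"pics/{n}0.png",p[...,::-1]); np.save(f"{n}0.npy",d); print(eyes.camera_params(n))
print(robot.state())
E
```

```text
{'mtx': array([[540.87924529,   0.        , 318.95288402],
       [  0.        , 540.87924529, 255.8348942 ],
       [  0.        ,   0.        ,   1.        ]]), 'eye': array([0.48677855, 0.06680386, 1.26325356]), 'orientation': array([-172.24465542,   -0.48092189,  -89.779512  ])}
{'mtx': array([[536.86813919,   0.        , 314.74703898],
       [  0.        , 536.86813919, 240.92454232],
       [  0.        ,   0.        ,   1.        ]]), 'eye': array([ 0.16803308, -0.75763894,  0.8265386 ]), 'orientation': array([-128.64406144,    0.82193333,  -31.14282207])}
{'clock': 0.1, 'joints': array([-77.45879288,  22.01063641,   0.93919844,  78.55559703,
        -0.3598825 ,  79.53867171,  -2.66411591]), 'dq': array([-0.0095556 , -0.0895303 ,  0.0365998 , -0.08689267,  0.0138722 ,
        0.23429637,  0.05889894]), 'effort': array([ 3.24266781e-03, -6.29132080e+01,  8.48064199e-01, -3.72756779e+01,
        1.69359497e-02,  1.05979605e-02,  2.59427441e-05]), 'tcp_pos': array([0.17364651, 0.59991426, 0.23037437]), 'tcp_rot': array([-1.79897997e+02,  2.93894908e-03,  1.63857950e+02]), 'contact_force': array([1.08118154, 0.04225509, 0.72244967]), 'moment': array([-0.00283373,  0.02431363,  0.00232155]), 'finger_force': 0.0, 'opening': 0.08559251861723445}
```

View pics/top0.png

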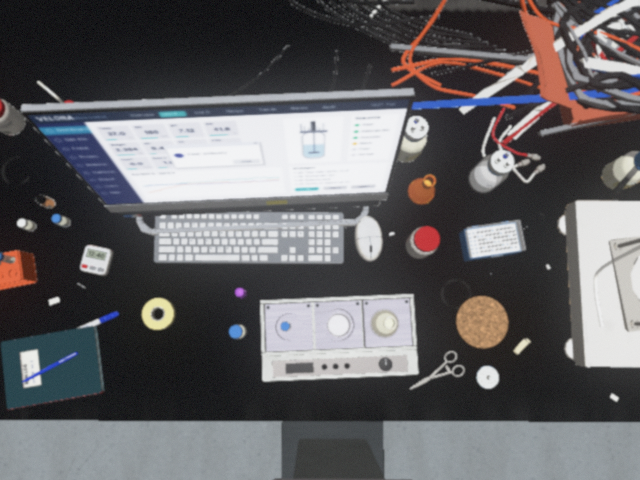

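View pics/side0.png

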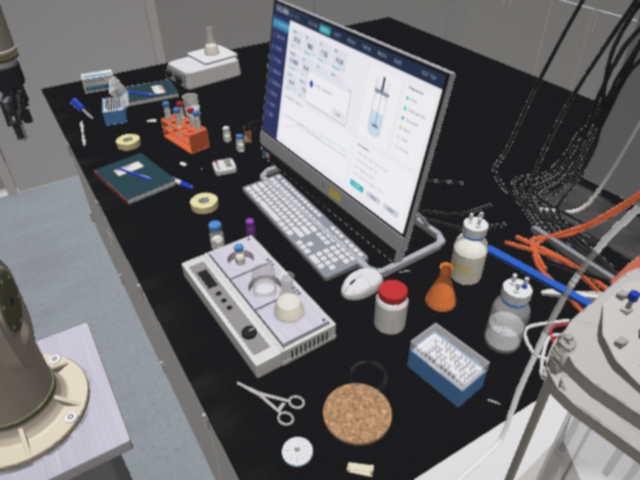

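The top view shows the heater at (262-416, 295-380). The left well holds a blue-capped vial (285,326), the middle one the beaker (339,324), and the flask is on the right block (385,323). The pad is at (482,321) and the jar at (424,240).

Vial candidates:
- **(285,326):** blue cap, in the heater well.
- **(237,331):** blue cap, standing on the bench and apparently larger.
- **(240,292):** purple.

The one in the well should be the smaller. The orange flask at (422,189) is a decoy. I'll check all of this with a crop.

```bash
python3 - <<'E'
from h import *
a=cv2.imread("pics/top0.png")[280:390,225:425]; b=cv2.imread("pics/side0.png")[205:375,175:345]
a=cv2.resize(a,(800,440),interpolation=cv2.INTER_CUBIC)[:, :]
b=cv2.resize(b,(600,600),interpolation=cv2.INTER_CUBIC)
cv2.imwrite("pics/cropt.png",a); cv2.imwrite("pics/crops.png",b)
d=np.load("top0.npy"); C=cloud("top",d)
for n,(u,v) in dict(vialcap=(285,326),big=(237,331),purple=(240,292),beaker=(339,324),flask=(385,323),pad=(482,321),jar=(424,240),blk1=(310,345),blk2=(355,345),blk3=(405,305)).items(): print(n,C[v,u].round(4))
Z=C[...,2]
def fit(m,n):
    P=C[m]; print(n,m.sum(),P.mean(0).round(4),"ext",P.min(0).round(4),P.max(0).round(4))
v,u=np.mgrid[:480,:640]
box=lambda a,b,c,e:(u>a)&(u<b)&(v>c)&(v<e)
fit(box(440,520,285,360)&(Z>.004)&(Z<.02),"pad")
m=box(255,425,288,360)&(Z>.046)&(Z<.0535); fit(m,"blocktop")
print(cv2.minAreaRect(C[m][:,:2].astype(np.float32)))
fit(box(270,300,310,340)&(Z>.068),"vialcap"); fit(box(225,250,318,345)&(Z>.03),"bigvial"); fit(box(232,250,284,300)&(Z>.02),"purple")
fit(box(405,445,220,260)&(Z>.08),"jar"); fit(box(365,405,300,345)&(Z>.12),"flaskrim");fit(box(365,405,300,345)&(Z>.06),"flask"); fit(box(318,362,300,345)&(Z>.08),"beaker")
print(proj("top",[.174,.6,.23]),robot.state()["tcp_pos"])
E
```

```text
vialcap [0.4941 0.1307 0.0761]
big [0.4829 0.2346 0.0772]
purple [0.5693 0.2336 0.0517]
beaker [0.4992 0.0118 0.044 ]
flask [ 0.5013 -0.0865  0.081 ]
pad [ 0.5077 -0.3206  0.0073]
jar [ 0.6819 -0.1723  0.0963]
blk1 [0.4527 0.0763 0.0501]
blk2 [ 0.4531 -0.0234  0.0494]
blk3 [ 0.5418 -0.1355  0.0523]
pad 2275 [ 0.5051 -0.3184  0.0083] ext [ 0.4209 -0.4093  0.004 ] [ 0.5869 -0.2251  0.0172]
blocktop 4736 [0.4938 0.0146 0.0498] ext [ 0.4218 -0.1576  0.046 ] [0.5668 0.1889 0.0535]
((0.4896010756492615, 0.015166208148002625), (0.14437037706375122, 0.344217449426651), 1.859166145324707)
vialcap 74 [0.4948 0.1298 0.1239] ext [0.4854 0.0668 0.0691] [0.505  0.1418 1.2633]
bigvial 197 [0.4833 0.2354 0.0791] ext [0.4673 0.0668 0.0324] [0.4984 0.2545 1.2633]
purple 93 [0.5687 0.2331 0.0594] ext [0.4868 0.0668 0.0209] [0.5808 0.245  1.2633]
jar 569 [ 0.6823 -0.1725  0.1113] ext [ 0.4868 -0.2053  0.0802] [0.7128 0.0668 1.2633]
flaskrim 102 [ 0.5011 -0.0773  0.2219] ext [ 0.4868 -0.1001  0.12  ] [0.5148 0.0668 1.2633]
flask 644 [ 0.5016 -0.0808  0.1065] ext [ 0.471  -0.1178  0.0601] [0.5324 0.0668 1.2633]
beaker 122 [0.4983 0.0168 0.1672] ext [ 0.4731 -0.0099  0.0803] [0.5245 0.0668 1.2633]
[ 18.43445062 503.03587878] [0.17364651 0.59991426 0.23037437]
```

View pics/cropt.png

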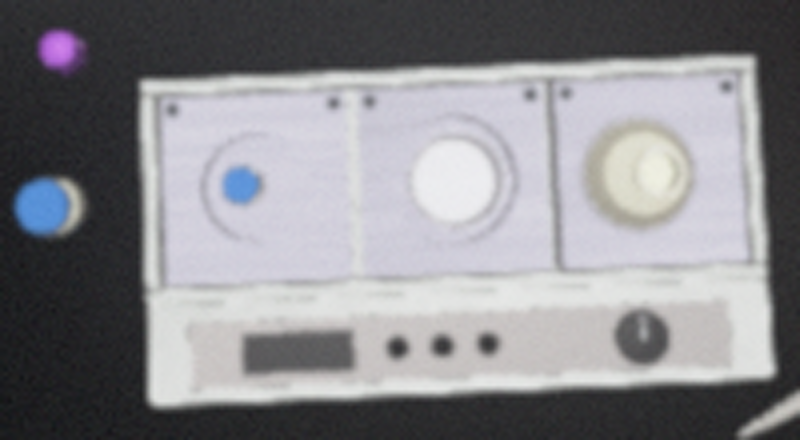

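View pics/crops.png

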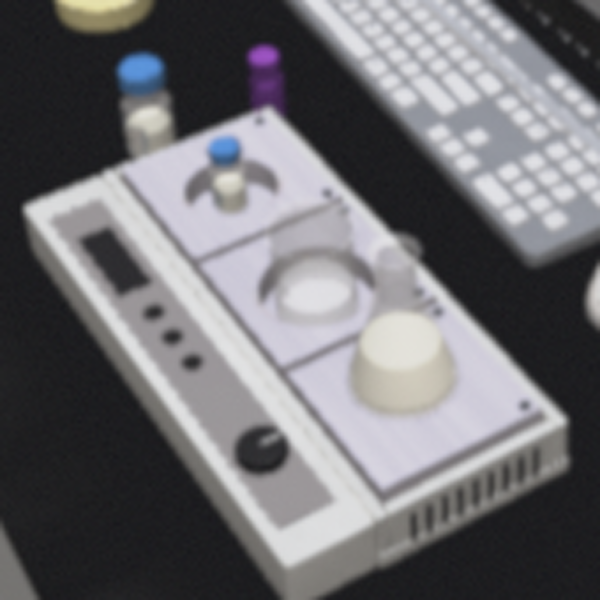

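Confirmed: the vial in the left (medium) well is the smaller blue-capped one. The beaker is in the middle (wide) well, and the flask stands on the right (narrow) block. Next I'll measure precise centres.

```bash
python3 - <<'E'
from h import *
im=cv2.imread("pics/top0.png"); d=np.load("top0.npy"); C=cloud("top",d); Z=C[...,2]
v,u=np.mgrid[:480,:640]; box=lambda a,b,c,e:(u>a)&(u<b)&(v>c)&(v<e)
I=im.astype(int); lil=(I[...,0]-I[...,1]>10)&(I.sum(2)>450)&box(255,425,285,365)
lil=cv2.morphologyEx(lil.astype(np.uint8),cv2.MORPH_CLOSE,np.ones((3,3)))
n,L,S,_=cv2.connectedComponentsWithStats(lil); k=1+S[1:,4].argmax(); print(S[1:,4])
pts=np.argwhere(lil>0)[:,::-1]
P=np.array([atz("top",x,y,.05)[:2] for x,y in pts],np.float32)
print("lilac rect",cv2.minAreaRect(P), "pct",np.percentile(P,[.5,99.5],axis=0))
K,e,M=cam("top")
def cen(m,z,n):
    n_,L,S,ce=cv2.connectedComponentsWithStats(m.astype(np.uint8)); k=1+S[1:,4].argmax()
    c=ce[k]; print(n,c.round(1),atz("top",*c,z).round(4),"diam",round(2*np.sqrt(S[k,4]/np.pi)/K[0,0]*(e[2]-z),4))
blue=(I[...,0]-I[...,2]>60)
cen(blue&box(270,300,310,340),.075,"vial"); cen(blue&box(225,252,318,345),.077,"big")
cork=(I[...,2]-I[...,0]>40)&box(450,515,285,355); cen(cork,.008,"pad")
cen((I.min(2)>228)&box(322,356,305,345),.044,"bkr liquid")
def circ(m,n,r):
    from scipy.optimize import least_squares
    P=C[m]; s=least_squares(lambda p:np.hypot(P[:,0]-p[0],P[:,1]-p[1])-r,P[:,:2].mean(0),loss="soft_l1",f_scale=.002); print(n,len(P),s.x.round(4),"medabs",np.median(abs(s.fun)).round(4),Z[m].mean().round(4))
circ(box(318,362,300,345)&(Z>.078)&(Z<.1),"bkr rim",.026)
circ(box(365,410,300,345)&(Z>.142)&(Z<.16),"flask rim",.013)
yl=(I[...,2]-I[...,0]>15)&box(362,412,300,345); cen(yl,.058,"flask liq")
# side
s=cv2.imread("pics/side0.png"); ds=np.load("side0.npy"); Cs=cloud("side",ds)
for nm,t in dict(bkr=(265,290),vcap=(239,247)).items(): print(nm,Cs[t[1],t[0]].round(4))
J=s.astype(int); bl=(J[...,0]-J[...,2]>60)
n_,L,S,ce=cv2.connectedComponentsWithStats(bl.astype(np.uint8))
for i in range(1,n_):
    if 200<ce[i][0]<260 and 210<ce[i][1]<260 and S[i,4]>15: print("side blue",ce[i],S[i],atz("side",*ce[i],.071))
E
```

```text
[1274    1 1424 2022]Traceback (most recent call last):
  File "<stdin>", line 8, in <module>
  File "h.py", line 13, in atz
    K,e,M=cam(n); r=M@np.array([(u-K[0,2])/K[0,0],(v-K[1,2])/K[1,1],1]); return e+r*(z-e[2])/r[2]
          ~~~^^^
  File "h.py", line 5, in cam
    p=eyes.camera_params(n); o=np.array(p["orientation"],float)
ValueError: time passes only in moves, steps and waits
```

```bash
python3 - <<'E'
s=open("h.py").read().replace("import numpy as np, cv2","import numpy as np, cv2, functools").replace("def cam(n):","@functools.cache\ndef cam(n):")
open("h.py","w").write(s)
E
cat > m.py <<'E'
from h import *
from scipy.optimize import least_squares
im=cv2.imread("pics/top0.png"); d=np.load("top0.npy"); C=cloud("top",d); Z=C[...,2]
v,u=np.mgrid[:480,:640]; box=lambda a,b,c,e:(u>a)&(u<b)&(v>c)&(v<e)
I=im.astype(int); lil=(I[...,0]-I[...,1]>10)&(I.sum(2)>450)&box(255,425,285,365)
n_,L,S,ce=cv2.connectedComponentsWithStats(cv2.morphologyEx(lil.astype(np.uint8),cv2.MORPH_CLOSE,np.ones((3,3))))
for k in range(1,n_):
    if S[k,4]<500: continue
    P=np.array([atz("top",x,y,.05)[:2] for y,x in np.argwhere(L==k)],np.float32)
    print("block",cv2.minAreaRect(P))
K,e,M=cam("top")
def cen(m,z,n):
    n_,L,S,ce=cv2.connectedComponentsWithStats(m.astype(np.uint8)); k=1+S[1:,4].argmax()
    c=ce[k]; print(n,c.round(1),atz("top",*c,z).round(4),"diam",round(2*np.sqrt(S[k,4]/np.pi)/K[0,0]*(e[2]-z),4))
blue=(I[...,0]-I[...,2]>60)
cen(blue&box(270,300,310,340),.075,"vial"); cen(blue&box(225,252,318,345),.077,"big")
cork=(I[...,2]-I[...,0]>40)&box(450,515,285,355); cen(cork,.008,"pad")
cen((I.min(2)>228)&box(322,356,305,345),.044,"bkr liquid")
def circ(m,n,r):
    P=C[m]; s=least_squares(lambda p:np.hypot(P[:,0]-p[0],P[:,1]-p[1])-r,P[:,:2].mean(0),loss="soft_l1",f_scale=.002); print(n,len(P),s.x.round(4),"medabs",np.median(abs(s.fun)).round(4),Z[m].mean().round(4))
circ(box(318,362,300,345)&(Z>.078)&(Z<.1),"bkr rim",.026)
circ(box(365,410,300,345)&(Z>.142)&(Z<.16),"flask rim",.013)
cen((I[...,2]-I[...,0]>15)&box(362,412,300,345),.058,"flask liq")
J=cv2.imread("pics/side0.png").astype(int)
n_,L,S,ce=cv2.connectedComponentsWithStats((J[...,0]-J[...,2]>60).astype(np.uint8))
for i in range(1,n_):
    if 200<ce[i][0]<260 and 210<ce[i][1]<260 and S[i,4]>15: print("side blue",ce[i],S[i],atz("side",*ce[i],.071))
E
python3 m.py
```

```text
block ((0.5036897659301758, -0.09484274685382843), (0.10166458785533905, 0.10121680796146393), 2.6596477031707764)
block ((0.4984531104564667, 0.014886558055877686), (0.10111797600984573, 0.1001669242978096), 2.8931360244750977)
block ((0.49265286326408386, 0.12435761094093323), (0.10126025974750519, 0.09993384778499603), 0.9767947793006897)
vial [284.6 325.8] [0.4944 0.1316 0.075 ] diam 0.0192
big [234.9 331.2] [0.4824 0.2392 0.077 ] diam 0.0297
pad [481.8 321.7] [ 0.5062 -0.3198  0.008 ] diam 0.122
bkr liquid [337.9 324.7] [0.4976 0.0143 0.044 ] diam 0.042
bkr rim 115 [0.4982 0.0155] medabs 0.001 0.0902
flask rim 74 [ 0.502  -0.0862] medabs 0.0012 0.1498
flask liq [381.6 323.5] [ 0.5006 -0.082   0.058 ] diam 0.036
side blue [214.23853211 224.7706422 ] [208 220  13  11 109] [0.4787914  0.23482615 0.071     ]
side blue [238.06521739 246.67391304] [234 244   9   7  46] [0.49202364 0.13036012 0.071     ]
```

Block centres come out at narrow (.5037,-.0948), wide (.4985,.0149) and medium (.4927,.1244). The spacing of 0.1097 agrees with the 110 mm given, and the row yaw is about 2.9°. Vial cap, beaker rim and flask rim heights match their given sizes.

Plan:
1. Flask to the pad.
2. Vial to the narrow well.
3. Beaker to the medium well.
4. Flask to the wide well.

First comes a transit move.

Emit:
{"fn": "jog_arm", "kwargs": {"offset": [[-0.95,-0.68,0],[-0.95,-0.68,0],[-0.95,-0.68,0],[-0.95,-0.68,0],[-0.95,-0.68,0],[-0.95,-0.68,0],[-0.95,-0.68,0],[-0.95,-0.68,0],[-0.95,-0.68,0],[-0.95,-0.68,0],[-0.95,-0.68,0],[-0.95,-0.68,0]], "turn": [[0,0,0],[0,0,0],[0,0,0],[0,0,0],[0,0,0],[0,0,0],[0,0,0],[0,0,0],[0,0,0],[0,0,0],[0,0,0],[0,0,0]], "jaw": [0,0,0,0,0,0,0,0,0,0,0,0], "force": 30}}

```text
clock: 1.1
tcp_pos: [0.3913, 0.3237, 0.231]
tcp_rot: [-180.0, -0.0, 163.9]
contact_force: [-0.0, 0.7, -0.1]
opening: 0.0854
finger_force: 0.0
```

```bash
python3 - <<'E'
from h import *
im=cv2.imread("pics/top0.png"); A=cv2.resize(im[285:370,255:425],None,fx=4.7,fy=4.7,interpolation=cv2.INTER_CUBIC)
def ring(c,z,dia,col):
    t=np.linspace(0,2*np.pi,60); Q=np.array([(proj("top",[c[0]+dia/2*np.cos(a),c[1]+dia/2*np.sin(a),z])-[255,285]+.5)*4.7 for a in t])
    cv2.polylines(A,[Q.astype(np.int32)],True,col,1)
for c,dd in (((.5037,-.0948),.039),((.4985,.0149),.081),((.4927,.1244),.070)): ring(c,.05,dd,(0,0,255))
ring((.4982,.015),.091,.054,(0,160,0)); ring((.502,-.0862),.151,.027,(0,160,0)); ring((.502,-.0862),.055,.065,(0,160,0)); ring((.494,.131),.075,.021,(0,0,0))
cv2.imwrite("pics/ov.png",A)
E
```

```text
(no output)
```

View pics/ov.png

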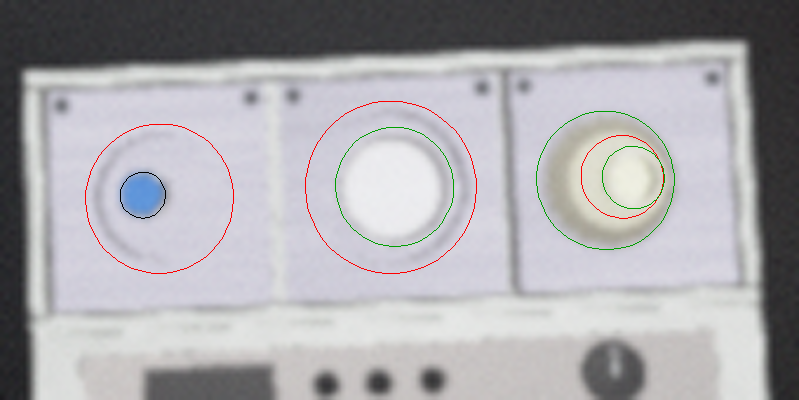

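The overlay fits: wells and vessels line up with the predicted rings, with the vial cap at crop pixel (143,195), the beaker at (393,187) and the flask foot at (605,180). Next I turn the tool so it closes along x.

Emit:
{"fn": "jog_arm", "kwargs": {"offset": [[0,0,0],[0,0,0],[0,0,0],[0,0,0],[0,0,0],[0,0,0],[0,0,0],[0,0,0],[0,0,0],[0,0,0],[0,0,0],[0,0,0]], "turn": [[0,0,0.0342],[0,0,0.0342],[0,0,0.0342],[0,0,0.0342],[0,0,0.0342],[0,0,0.0342],[0,0,0.0342],[0,0,0.0342],[0,0,0.0342],[0,0,0.0342],[0,0,0.0342],[0,0,0.0342]], "jaw": [0,0,0,0,0,0,0,0,0,0,0,0]}}

```text
clock: 2.1
tcp_pos: [0.3906, 0.3249, 0.2308]
tcp_rot: [-180.0, 0.0, 89.7]
contact_force: [-0.2, -0.0, 0.4]
opening: 0.0853
finger_force: 0.0
```

Emit:
{"fn": "jog_arm", "kwargs": {"offset": [[-0.9,0.37,0],[-0.9,0.37,0],[-0.9,0.37,0],[-0.9,0.37,0],[-0.9,0.37,0],[-0.9,0.37,0],[-0.9,0.37,0],[-0.9,0.37,0],[-0.9,0.37,0],[-0.9,0.37,0],[-0.9,0.37,0],[-0.9,0.37,0]], "turn": [[0,0,0],[0,0,0],[0,0,0],[0,0,0],[0,0,0],[0,0,0],[0,0,0],[0,0,0],[0,0,0],[0,0,0],[0,0,0],[0,0,0]], "jaw": [0,0,0,0,0,0,0,0,0,0,0,0]}}

```text
clock: 3.1
tcp_pos: [0.5017, 0.0539, 0.231]
tcp_rot: [-180.0, 0.0, 90.0]
contact_force: [1.0, -0.1, -0.9]
opening: 0.0855
finger_force: 0.0
```

Emit:
{"fn": "jog_arm", "kwargs": {"offset": [[-0.7,0,0],[-0.7,0,0],[-0.7,0,0],[-0.7,0,0],[-0.7,0,0],[-0.7,0,0],[-0.7,0,0],[-0.4,0,0],[-0.2,0,0],[0,0,0],[0,0,0]], "turn": [[0,0,0],[0,0,0],[0,0,0],[0,0,0],[0,0,0],[0,0,0],[0,0,0],[0,0,0],[0,0,0],[0,0,0],[0,0,0]], "jaw": [0,0,0,0,0,0,0,0,0,0,0]}}

```text
clock: 4.02
tcp_pos: [0.5017, -0.0816, 0.2311]
tcp_rot: [-180.0, -0.0, 90.0]
contact_force: [-1.0, 0.5, 0.3]
opening: 0.0854
finger_force: 0.0
```

Emit:
{"fn": "jog_arm", "kwargs": {"offset": [[-0.2,0,0.3],[0,0,0.7],[0,0,0.7],[0,0,0.7],[0,0,0.7],[0,0,0.7],[0,0,0.5],[0,0,0.3],[0,0,0.12],[0,0,0],[0,0,0]], "turn": [[0,0,0],[0,0,0],[0,0,0],[0,0,0],[0,0,0],[0,0,0],[0,0,0],[0,0,0],[0,0,0],[0,0,0],[0,0,0]], "jaw": [0,0,0,0,0,0,0,0,0,0,0]}}

```text
clock: 4.93
tcp_pos: [0.502, -0.0873, 0.1137]
tcp_rot: [180.0, 0.0, 90.0]
contact_force: [-0.3, -0.5, 0.3]
opening: 0.0856
finger_force: 0.0
```

Emit:
{"fn": "jog_arm", "kwargs": {"offset": [[0,0,0],[0,0,0],[0,0,0],[0,0,0],[0,0,0],[0,0,0],[0,0,0],[0,0,0],[0,0,0],[0,0,0],[0,0,0],[0,0,0]], "turn": [[0,0,0],[0,0,0],[0,0,0],[0,0,0],[0,0,0],[0,0,0],[0,0,0],[0,0,0],[0,0,0],[0,0,0],[0,0,0],[0,0,0]], "jaw": [0.2,0.3,0.4,0.45,0.5,0.55,0.6,0.7,0.8,1,1,1], "force": 30}}

```text
clock: 5.93
tcp_pos: [0.5017, -0.0876, 0.1137]
tcp_rot: [180.0, -0.0, 90.0]
contact_force: [-1.9, -0.3, 5.8]
opening: 0.0378
finger_force: 29.6
```

Emit:
{"fn": "jog_arm", "kwargs": {"offset": [[0,0,-0.1],[0,0,-0.2],[0,0,-0.3],[0,0,-0.5],[0,0,-0.5],[0,0,-0.4],[0,0,-0.2],[0,0,0],[0,0,0]], "turn": [[0,0,0],[0,0,0],[0,0,0],[0,0,0],[0,0,0],[0,0,0],[0,0,0],[0,0,0],[0,0,0]], "jaw": [1,1,1,1,1,1,1,1,1]}}

```text
clock: 6.68
tcp_pos: [0.5017, -0.0873, 0.1683]
tcp_rot: [180.0, -0.0, 90.0]
contact_force: [0.2, 0.8, -2.6]
opening: 0.0379
finger_force: 29.7
```

```bash
python3 - <<'E'
from h import *
p,d=eyes.get_image("side"); cv2.imwrite("pics/s1.png",cv2.resize(p[150:390,170:450,::-1],(700,600))); print(robot.state())
E
```

```text
{'clock': 6.7333, 'joints': array([-27.44889504,  11.39907178,  38.55290049, 103.22990616,
        -7.63154811,  68.0248476 ,  13.41962939]), 'dq': array([ 0.0074276 ,  0.44346596, -0.21612981,  0.36719568, -0.08296088,
        0.05910252,  0.00724015]), 'effort': array([ 4.19149012e-02, -4.03483593e+01,  5.02803728e+00, -3.60405922e+01,
        4.10105882e-02,  8.75016296e-03, -1.02201034e-02]), 'tcp_pos': array([ 0.50140526, -0.08722683,  0.16785231]), 'tcp_rot': array([-1.79963174e+02, -5.45378245e-03,  8.99957242e+01]), 'contact_force': array([-1.21751069,  1.06129491, -2.01833854]), 'moment': array([ 0.02350238, -0.01219371, -0.00095905]), 'finger_force': 29.659513537189923, 'opening': 0.03770695878555308}
```

View pics/s1.png

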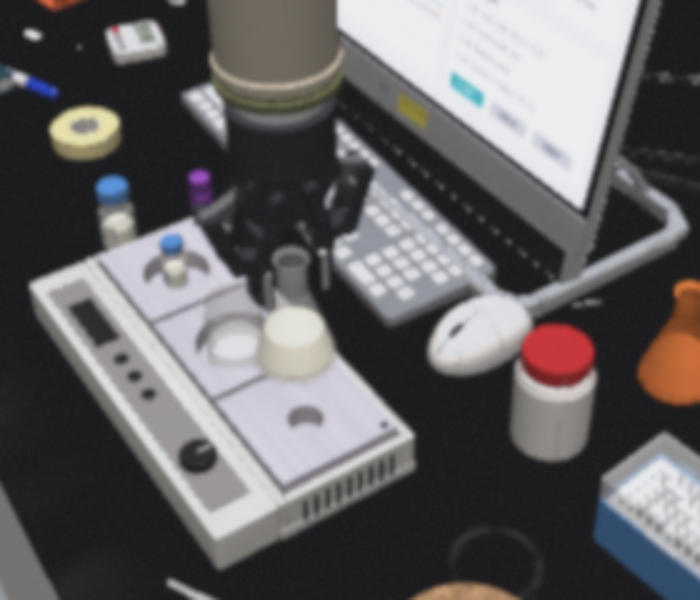

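The flask (pixel (295,320) in the crop) is lifted upright and the narrow well is clear. Now I carry it to the pad.

Emit:
{"fn": "jog_arm", "kwargs": {"offset": [[-0.3,0,0],[-0.6,0,0],[-0.95,0.05,0],[-0.95,0.05,0],[-0.95,0.05,0],[-0.95,0.05,0],[-0.95,0,0],[-0.95,0,0],[-0.95,0,0],[-0.9,0,0],[-0.6,0,0],[-0.3,0,0]], "turn": [[0,0,0],[0,0,0],[0,0,0],[0,0,0],[0,0,0],[0,0,0],[0,0,0],[0,0,0],[0,0,0],[0,0,0],[0,0,0],[0,0,0]], "jaw": [1,1,1,1,1,1,1,1,1,1,1,1]}}

```text
clock: 7.73
tcp_pos: [0.505, -0.3244, 0.1675]
tcp_rot: [-179.9, 0.1, 89.8]
contact_force: [-0.1, -0.4, -1.0]
opening: 0.0378
finger_force: 29.7
```

Emit:
{"fn": "jog_arm", "kwargs": {"offset": [[0,0,0],[0,0,0.3],[0,0,0.5],[0,0,0.6],[0,0,0.6],[0,0,0.6],[0,0,0.4],[0,0,0.3],[0,0,0.2],[0,0,0.1],[0,0,0.05],[0,0,0]], "turn": [[0,0,0],[0,0,0],[0,0,0],[0,0,0],[0,0,0],[0,0,0],[0,0,0],[0,0,0],[0,0,0],[0,0,0],[0,0,0],[0,0,0]], "jaw": [1,1,1,1,1,1,1,1,1,1,1,1]}}

```text
clock: 8.73
tcp_pos: [0.5068, -0.3212, 0.0773]
tcp_rot: [180.0, 0.0, 90.0]
contact_force: [0.6, 1.1, -1.4]
opening: 0.0377
finger_force: 29.7
```

Lower the last 5 mm gently while watching the force.

Emit:
{"fn": "jog_arm", "kwargs": {"offset": [[0,0,0.05],[0,0,0.05],[0,0,0.04],[0,0,0.03],[0,0,0.03],[0,0,0],[0,0,0]], "turn": [[0,0,0],[0,0,0],[0,0,0],[0,0,0],[0,0,0],[0,0,0],[0,0,0]], "jaw": [1,1,1,1,1,1,1]}}

```text
clock: 9.32
tcp_pos: [0.5066, -0.3211, 0.0721]
tcp_rot: [-180.0, 0.0, 90.0]
contact_force: [-0.1, 0.1, -1.3]
opening: 0.0375
finger_force: 29.7
```

Emit:
{"fn": "jog_arm", "kwargs": {"offset": [[0,0,0.03],[0,0,0.02],[0,0,0.02],[0,0,0],[0,0,0]], "turn": [[0,0,0],[0,0,0],[0,0,0],[0,0,0],[0,0,0]], "jaw": [1,1,1,1,1]}}

```text
clock: 9.73
tcp_pos: [0.5066, -0.3222, 0.0716]
tcp_rot: [179.9, 0.1, 89.9]
contact_force: [-3.3, -0.0, 9.2]
opening: 0.038
finger_force: 31.5
```

Contact. Release and rise.

Emit:
{"fn": "jog_arm", "kwargs": {"offset": [[0,0,0],[0,0,0],[0,0,0],[0,0,0],[0,0,0],[0,0,-0.3],[0,0,-0.5],[0,0,-0.6],[0,0,-0.6],[0,0,-0.6],[0,0,-0.6],[0,0,-0.3]], "turn": [[0,0,0],[0,0,0],[0,0,0],[0,0,0],[0,0,0],[0,0,0],[0,0,0],[0,0,0],[0,0,0],[0,0,0],[0,0,0],[0,0,0]], "jaw": [0.5,0.4,0.3,0.2,0,0,0,0,0,0,0,0]}}

```text
clock: 10.73
tcp_pos: [0.5074, -0.322, 0.1611]
tcp_rot: [179.8, 0.1, 90.0]
contact_force: [0.9, -0.7, -0.3]
opening: 0.0855
finger_force: 0.0
```

Emit:
{"fn": "jog_arm", "kwargs": {"offset": [[0.3,0,-0.3],[0.7,0,-0.3],[0.95,0,0],[0.95,0,0],[0.95,0,0],[0.95,0,0],[0.95,0,0],[0.95,0,0],[0.95,0,0],[0.95,0,0],[0.95,0,0],[0.95,0,0]], "turn": [[0,0,0],[0,0,0],[0,0,0],[0,0,0],[0,0,0],[0,0,0],[0,0,0],[0,0,0],[0,0,0],[0,0,0],[0,0,0],[0,0,0]], "jaw": [0,0,0,0,0,0,0,0,0,0.4,0.5,0.5]}}

```text
clock: 11.73
tcp_pos: [0.5061, -0.0569, 0.1728]
tcp_rot: [-180.0, -0.0, 90.0]
contact_force: [1.1, 0.2, -0.1]
opening: 0.0514
finger_force: 0.0
```

Emit:
{"fn": "jog_arm", "kwargs": {"offset": [[0.95,-0.1,0],[0.95,-0.1,0],[0.95,-0.1,0],[0.95,-0.1,0],[0.95,-0.1,0],[0.95,0,0],[0.9,0,0],[0.6,0,0],[0.3,0,0],[0.1,0,0],[0,0,0],[0,0,0]], "turn": [[0,0,0],[0,0,0],[0,0,0],[0,0,0],[0,0,0],[0,0,0],[0,0,0],[0,0,0],[0,0,0],[0,0,0],[0,0,0],[0,0,0]], "jaw": [0.5,0.5,0.5,0.5,0.5,0.5,0.5,0.5,0.5,0.5,0.5,0.5]}}

```text
clock: 12.73
tcp_pos: [0.4943, 0.1301, 0.1728]
tcp_rot: [-180.0, 0.0, 89.9]
contact_force: [-0.7, -0.2, 0.3]
opening: 0.0427
finger_force: 0.0
```

```bash
python3 - <<'E'
from h import *
p,d=eyes.get_image("side"); q,_=eyes.get_image("top")
a=cv2.resize(p[150:470,150:430,::-1],(525,600)); b=cv2.resize(q[265:385,400:520,::-1],(275,275)); o=np.zeros((600,800,3),np.uint8); o[:,:525]=a; o[:275,525:]=b
cv2.imwrite("pics/s2.png",o); print(robot.state()["tcp_pos"])
E
```

```text
[0.49439251 0.12993867 0.17287297]
```

View pics/s2.png

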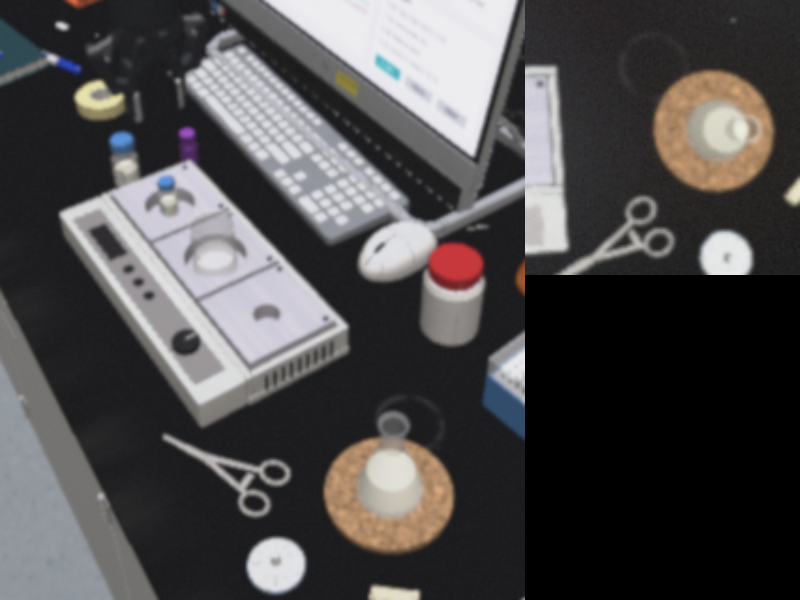

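The flask stands upright at the pad's centre and the narrow well is empty. Now I descend on the vial.

Emit:
{"fn": "jog_arm", "kwargs": {"offset": [[0,0,0.3],[0,0,0.6],[0,0,0.7],[0,0,0.7],[0,0,0.7],[0,0,0.6],[0,0,0.4],[0,0,0.3],[0,0,0.3],[0,0,0.2],[0,0,0],[0,0,0]], "turn": [[0,0,0],[0,0,0],[0,0,0],[0,0,0],[0,0,0],[0,0,0],[0,0,0],[0,0,0],[0,0,0],[0,0,0],[0,0,0],[0,0,0]], "jaw": [0.5,0.5,0.5,0.5,0.5,0.5,0.5,0.5,0.5,0.5,0.5,0.5]}}

```text
clock: 13.83
tcp_pos: [0.4944, 0.1313, 0.053]
tcp_rot: [180.0, 0.0, 90.0]
contact_force: [-0.5, 0.6, 0.3]
opening: 0.0427
finger_force: 0.0
```

Emit:
{"fn": "jog_arm", "kwargs": {"offset": [[0,0,0],[0,0,0],[0,0,0],[0,0,0],[0,0,0],[0,0,0],[0,0,0],[0,0,0],[0,0,0],[0,0,0],[0,0,0],[0,0,0]], "turn": [[0,0,0],[0,0,0],[0,0,0],[0,0,0],[0,0,0],[0,0,0],[0,0,0],[0,0,0],[0,0,0],[0,0,0],[0,0,0],[0,0,0]], "jaw": [0.55,0.6,0.64,0.68,0.72,0.76,0.8,0.85,0.9,1,1,1], "force": 20}}

```text
clock: 14.83
tcp_pos: [0.4943, 0.1315, 0.053]
tcp_rot: [180.0, -0.0, 90.0]
contact_force: [-2.6, -0.2, 5.7]
opening: 0.0225
finger_force: 20.1
```

Emit:
{"fn": "jog_arm", "kwargs": {"offset": [[0,0,-0.1],[0,0,-0.2],[0,0,-0.4],[0,0,-0.5],[0,0,-0.6],[0,0,-0.6],[0,0,-0.6],[0,0,-0.4],[0,0,-0.3],[0,0,-0.1],[0,0,0]], "turn": [[0,0,0],[0,0,0],[0,0,0],[0,0,0],[0,0,0],[0,0,0],[0,0,0],[0,0,0],[0,0,0],[0,0,0],[0,0,0]], "jaw": [1,1,1,1,1,1,1,1,1,1,1]}}

```text
clock: 15.75
tcp_pos: [0.4944, 0.1315, 0.1482]
tcp_rot: [180.0, -0.0, 90.0]
contact_force: [-0.6, 0.3, -1.2]
opening: 0.0218
finger_force: 19.6
```

```bash
python3 - <<'E'
from h import *
p,d=eyes.get_image("side"); q,dd=eyes.get_image("top")
cv2.imwrite("pics/t3raw.png",q[...,::-1]); cv2.imwrite("pics/s3.png",cv2.resize(p[140:370,180:360,::-1],(470,600))); print(robot.state()["tcp_pos"])
# narrow well centre from dark blob, top view and side
g=cv2.cvtColor(q,cv2.COLOR_RGB2GRAY)
c=proj("top",[.5037,-.0948,.05]); print("pred px",c)
print(proj("side",[.5037,-.0948,.05]))
x,y=c.astype(int); sub=cv2.resize(q[y-25:y+25,x-25:x+25,::-1],(320,320),interpolation=cv2.INTER_CUBIC)
s=proj("side",[.5037,-.0948,.05]).astype(int); s2=cv2.resize(p[s[1]-25:s[1]+25,s[0]-25:s[0]+25,::-1],(320,320),interpolation=cv2.INTER_CUBIC)
def ring(A,n,o,dia,z,col):
    Q=np.array([(proj(n,[.5037+dia/2*np.cos(a),-.0948+dia/2*np.sin(a),z])-o+.5)*6.4 for a in np.linspace(0,6.28,50)]); cv2.polylines(A,[Q.astype(np.int32)],True,col,1)
ring(sub,"top",[x-25,y-25],.039,.05,(0,0,255)); ring(s2,"side",s-25,.039,.05,(0,0,255))
o=np.zeros((600,800,3),np.uint8); o[:,:470]=cv2.imread("pics/s3.png"); o[:300,475:775]=cv2.resize(sub,(300,300)); o[300:,475:775]=cv2.resize(s2,(300,300))
cv2.imwrite("pics/s3b.png",o)
E
```

```text
[0.49383757 0.1313052  0.14714616]
pred px [386.90880931 322.11700734]
[292.36206451 313.77322158]
```

View pics/s3b.png

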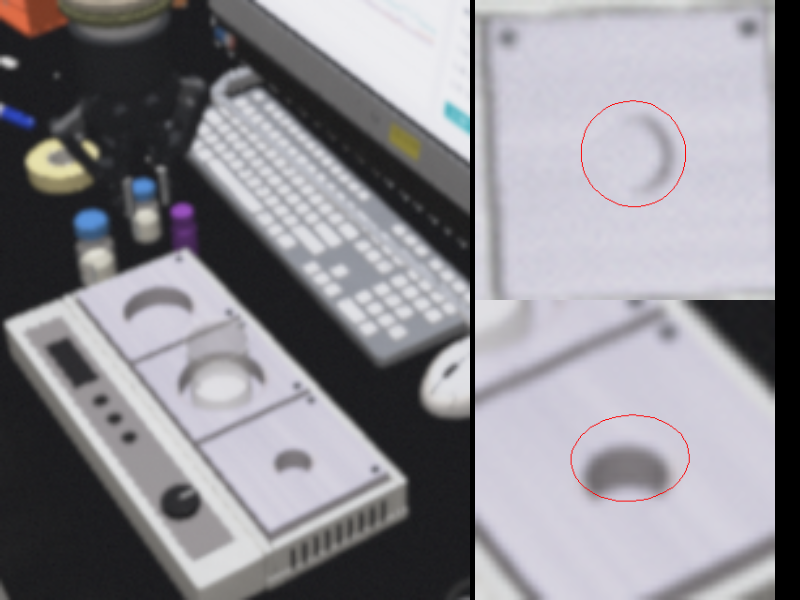

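The vial is held upright and the narrow well prediction agrees in both views. Now to carry it over the narrow well.

Emit:
{"fn": "jog_arm", "kwargs": {"offset": [[-0.4,0.08,0],[-0.8,0.1,0],[-0.95,0.1,0],[-0.95,0.1,0],[-0.95,0,0],[-0.95,0,0],[-0.95,0,0],[-0.95,0,0],[-0.95,0,0],[-0.8,0,0],[-0.4,0,0],[0,0,0]], "turn": [[0,0,0],[0,0,0],[0,0,0],[0,0,0],[0,0,0],[0,0,0],[0,0,0],[0,0,0],[0,0,0],[0,0,0],[0,0,0],[0,0,0]], "jaw": [1,1,1,1,1,1,1,1,1,1,1,1]}}

```text
clock: 16.85
tcp_pos: [0.5029, -0.0982, 0.1474]
tcp_rot: [-180.0, 0.1, 89.7]
contact_force: [-0.4, -1.1, -0.2]
opening: 0.0219
finger_force: 19.6
```

Emit:
{"fn": "jog_arm", "kwargs": {"offset": [[0,0,0],[0,0,0.3],[0,0,0.5],[0,0,0.5],[0,0,0.3],[0,0,0.1],[0,0,0],[0,0,0]], "turn": [[0,0,0],[0,0,0],[0,0,0],[0,0,0],[0,0,0],[0,0,0],[0,0,0],[0,0,0]], "jaw": [1,1,1,1,1,1,1,1]}}

```text
clock: 17.52
tcp_pos: [0.5039, -0.0944, 0.1055]
tcp_rot: [180.0, 0.0, 90.0]
contact_force: [1.0, 0.1, 0.4]
opening: 0.0218
finger_force: 19.6
```

```bash
python3 -c "
from bench import robot; s=robot.state(); print(s['tcp_pos'],s['tcp_rot'],s['contact_force'])"
```

```text
[ 0.50391178 -0.09444962  0.10545727] [1.79997605e+02 5.34994117e-03 9.00281709e+01] [0.97235815 0.13566578 0.40374269]
```

Emit:
{"fn": "jog_arm", "kwargs": {"offset": [[0,0,0.2],[0,0,0.3],[0,0,0.3],[0,0,0.25],[0,0,0.2],[0,0,0.2],[0,0,0.2],[0,0,0.15],[0,0,0.1],[0,0,0.1],[0,0,0],[0,0,0]], "turn": [[0,0,0],[0,0,0],[0,0,0],[0,0,0],[0,0,0],[0,0,0],[0,0,0],[0,0,0],[0,0,0],[0,0,0],[0,0,0],[0,0,0]], "jaw": [1,1,1,1,1,1,1,1,1,1,1,1]}}

```text
clock: 18.52
tcp_pos: [0.5037, -0.0949, 0.0553]
tcp_rot: [-180.0, 0.0, 90.0]
contact_force: [-0.4, -1.0, -0.8]
opening: 0.0222
finger_force: 19.6
```

Emit:
{"fn": "jog_arm", "kwargs": {"offset": [[0,0,0.03],[0,0,0.03],[0,0,0.02],[0,0,0.01],[0,0,0],[0,0,0]], "turn": [[0,0,0],[0,0,0],[0,0,0],[0,0,0],[0,0,0],[0,0,0]], "jaw": [1,1,1,1,1,1]}}

```text
clock: 19.02
tcp_pos: [0.5037, -0.0949, 0.0531]
tcp_rot: [-180.0, 0.0, 90.0]
contact_force: [0.6, -0.6, 0.3]
opening: 0.022
finger_force: 19.6
```

Emit:
{"fn": "jog_arm", "kwargs": {"offset": [[0,0,0.02],[0,0,0.02],[0,0,0],[0,0,0]], "turn": [[0,0,0],[0,0,0],[0,0,0],[0,0,0]], "jaw": [1,1,1,1]}}

```text
clock: 19.35
tcp_pos: [0.5039, -0.095, 0.0529]
tcp_rot: [180.0, -0.0, 90.0]
contact_force: [-3.2, 0.9, 10.6]
opening: 0.0219
finger_force: 20.7
```

Emit:
{"fn": "jog_arm", "kwargs": {"offset": [[0,0,0],[0,0,0],[0,0,0],[0,0,0],[0,0,0],[0,0,-0.3],[0,0,-0.6],[0,0,-0.7],[0,0,-0.7],[0,0,-0.7],[0,0,-0.4],[0,0,0]], "turn": [[0,0,0],[0,0,0],[0,0,0],[0,0,0],[0,0,0],[0,0,0],[0,0,0],[0,0,0],[0,0,0],[0,0,0],[0,0,0],[0,0,0]], "jaw": [0.72,0.68,0.64,0.6,0.5,0.5,0.5,0.4,0.2,0,0,0]}}

```text
clock: 20.35
tcp_pos: [0.5051, -0.0952, 0.1395]
tcp_rot: [179.8, -0.0, 90.0]
contact_force: [0.3, -0.5, -0.3]
opening: 0.0854
finger_force: 0.0
```

Emit:
{"fn": "jog_arm", "kwargs": {"offset": [[0.3,-0.1,0],[0.6,-0.1,0],[0.8,0,0],[0.8,0,0],[0.8,0,0],[0.6,0,0],[0.35,0,0],[0.15,0,0],[0,0,0],[0,0,0]], "turn": [[0,0,0],[0,0,0],[0,0,0],[0,0,0],[0,0,0],[0,0,0],[0,0,0],[0,0,0],[0,0,0],[0,0,0]], "jaw": [0,0,0,0,0,0,0,0,0,0]}}

```text
clock: 21.18
tcp_pos: [0.4984, 0.0143, 0.1367]
tcp_rot: [-180.0, 0.0, 89.9]
contact_force: [0.4, 0.4, 1.3]
opening: 0.0855
finger_force: 0.0
```

```bash
python3 - <<'E'
from h import *
p,d=eyes.get_image("side"); q,dd=eyes.get_image("top")
o=np.zeros((600,800,3),np.uint8); o[:,:470]=cv2.resize(p[140:370,180:360,::-1],(470,600)); o[:300,475:]=cv2.resize(q[285:365,350:437,::-1],(325,300))
cv2.imwrite("pics/s4.png",o); print(robot.state()["tcp_pos"])
I=q.astype(int); m=((I[...,2]-I[...,0]>60)).astype(np.uint8); m[:,:360]=0; m[:,430:]=0; m[:290]=0; m[360:]=0
n,L,S,c=cv2.connectedComponentsWithStats(m); k=1+S[1:,4].argmax(); print(S[k],c[k],atz("top",*c[k],.075), np.median(cloud("top",dd)[L==k],axis=0))
E
```

```text
[0.49863796 0.0138846  0.13692744]
[392 321   1   3   3] [392. 322.] [ 0.50364901 -0.10260129  0.075     ] [ 0.50364721 -0.1022786   0.07704498]
```

View pics/s4.png

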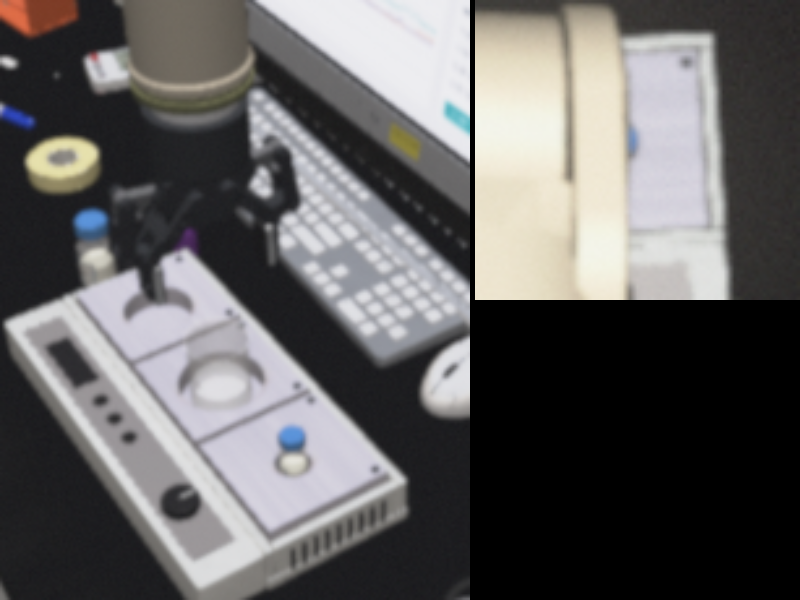

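The vial sits home and upright in the narrow well, with the cap at (292,437). Now I descend on the beaker.

Emit:
{"fn": "jog_arm", "kwargs": {"offset": [[0.04,0,0.3],[0,0,0.5],[0,0,0.6],[0,0,0.6],[0,0,0.5],[0,0,0.4],[0,0,0.25],[0,0,0.15],[0,0,0.06],[0,0,0],[0,0,0]], "turn": [[0,0,0],[0,0,0],[0,0,0],[0,0,0],[0,0,0],[0,0,0],[0,0,0],[0,0,0],[0,0,0],[0,0,0],[0,0,0]], "jaw": [0,0,0,0,0,0,0,0,0,0,0]}}

```text
clock: 22.2
tcp_pos: [0.4991, 0.0161, 0.0535]
tcp_rot: [180.0, -0.0, 90.0]
contact_force: [0.4, 0.1, -0.8]
opening: 0.0855
finger_force: 0.0
```

Emit:
{"fn": "jog_arm", "kwargs": {"offset": [[0,0,0],[0,0,0],[0,0,0],[0,0,0],[0,0,0],[0,0,0],[0,0,0],[0,0,0],[0,0,0],[0,0,0],[0,0,0],[0,0,0]], "turn": [[0,0,0],[0,0,0],[0,0,0],[0,0,0],[0,0,0],[0,0,0],[0,0,0],[0,0,0],[0,0,0],[0,0,0],[0,0,0],[0,0,0]], "jaw": [0.08,0.14,0.2,0.24,0.28,0.32,0.36,0.4,0.5,0.7,1,1], "force": 20}}

```text
clock: 23.2
tcp_pos: [0.4986, 0.0161, 0.0531]
tcp_rot: [-180.0, -0.0, 90.0]
contact_force: [-2.3, 0.4, 5.5]
opening: 0.0524
finger_force: 20.7
```

Emit:
{"fn": "jog_arm", "kwargs": {"offset": [[0,0,-0.1],[0,0,-0.2],[0,0,-0.4],[0,0,-0.5],[0,0,-0.5],[0,0,-0.4],[0,0,-0.2],[0,0,0],[0,0,0]], "turn": [[0,0,0],[0,0,0],[0,0,0],[0,0,0],[0,0,0],[0,0,0],[0,0,0],[0,0,0],[0,0,0]], "jaw": [1,1,1,1,1,1,1,1,1]}}

```text
clock: 23.95
tcp_pos: [0.4988, 0.0162, 0.1106]
tcp_rot: [180.0, -0.0, 90.0]
contact_force: [-0.5, -0.3, -0.1]
opening: 0.0524
finger_force: 21.2
```

```bash
python3 - <<'E'
from h import *
p,d=eyes.get_image("side"); t=robot.state()["tcp_pos"]; print(t)
x0,y0=195,190; A=cv2.resize(p[190:340,195:345,::-1],(600,600),interpolation=cv2.INTER_CUBIC)
def ring(c,z,dia,col):
    Q=np.array([(proj("side",[c[0]+dia/2*np.cos(a),c[1]+dia/2*np.sin(a),z])-[x0,y0]+.5)*4 for a in np.linspace(0,6.28,50)]); cv2.polylines(A,[Q.astype(np.int32)],True,col,1)
b=t[2]-.0531+.024; yb=float(t[1])
ring((t[0],yb),b,.054,(0,160,0)); ring((t[0],yb),b+.067,.054,(0,160,0))
ring((.4927,.1244),.05,.07,(0,0,255)); ring((.4985,.0149),.05,.081,(0,0,255))
cv2.imwrite("pics/s5.png",A)
E
```

```text
[0.49842429 0.01617995 0.11017851]
```

View pics/s5.png

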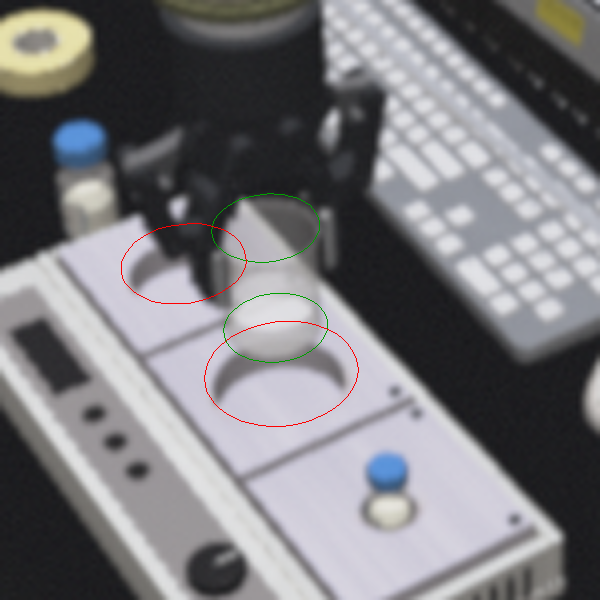

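The beaker is held upright at crop pixel (270,280), matching the predicted rings. Now I carry it to the medium well.

Emit:
{"fn": "jog_arm", "kwargs": {"offset": [[0.2,-0.04,0],[0.5,-0.1,0],[0.7,-0.1,0],[0.8,0,0],[0.8,0,0],[0.7,0,0],[0.4,0,0],[0.2,0,0],[0.03,0,0],[0,0,0],[0,0,0]], "turn": [[0,0,0],[0,0,0],[0,0,0],[0,0,0],[0,0,0],[0,0,0],[0,0,0],[0,0,0],[0,0,0],[0,0,0],[0,0,0]], "jaw": [1,1,1,1,1,1,1,1,1,1,1]}}

```text
clock: 24.92
tcp_pos: [0.4928, 0.123, 0.1104]
tcp_rot: [-180.0, 0.0, 89.9]
contact_force: [-0.2, -0.6, -0.5]
opening: 0.0522
finger_force: 21.1
```

Emit:
{"fn": "jog_arm", "kwargs": {"offset": [[0,0,0.1],[0,0,0.2],[0,0,0.3],[0,0,0.3],[0,0,0.1],[0,0,0],[0,0,0]], "turn": [[0,0,0],[0,0,0],[0,0,0],[0,0,0],[0,0,0],[0,0,0],[0,0,0]], "jaw": [1,1,1,1,1,1,1]}}

```text
clock: 25.5
tcp_pos: [0.4926, 0.1242, 0.0852]
tcp_rot: [-180.0, 0.0, 90.0]
contact_force: [-0.8, 0.1, -0.2]
opening: 0.0523
finger_force: 21.1
```

Aligned. Lower to 2 mm above the floor (TCP .055).

Emit:
{"fn": "jog_arm", "kwargs": {"offset": [[0,0,0.1],[0,0,0.15],[0,0,0.15],[0,0,0.15],[0,0,0.15],[0,0,0.15],[0,0,0.15],[0,0,0.1],[0,0,0.08],[0,0,0.03],[0,0,0],[0,0,0]], "turn": [[0,0,0],[0,0,0],[0,0,0],[0,0,0],[0,0,0],[0,0,0],[0,0,0],[0,0,0],[0,0,0],[0,0,0],[0,0,0],[0,0,0]], "jaw": [1,1,1,1,1,1,1,1,1,1,1,1]}}

```text
clock: 26.5
tcp_pos: [0.4928, 0.1244, 0.0554]
tcp_rot: [180.0, -0.0, 90.0]
contact_force: [-0.6, 0.4, 0.2]
opening: 0.0524
finger_force: 21.2
```

Emit:
{"fn": "jog_arm", "kwargs": {"offset": [[0,0,0.02],[0,0,0.02],[0,0,0.02],[0,0,0.02],[0,0,0],[0,0,0]], "turn": [[0,0,0],[0,0,0],[0,0,0],[0,0,0],[0,0,0],[0,0,0]], "jaw": [1,1,1,1,1,1]}}

```text
clock: 27.0
tcp_pos: [0.4927, 0.1243, 0.0533]
tcp_rot: [-180.0, 0.0, 90.0]
contact_force: [0.3, 0.3, -1.2]
opening: 0.0526
finger_force: 21.1
```

Emit:
{"fn": "jog_arm", "kwargs": {"offset": [[0,0,0.02],[0,0,0.02],[0,0,0],[0,0,0]], "turn": [[0,0,0],[0,0,0],[0,0,0],[0,0,0]], "jaw": [1,1,1,1]}}

```text
clock: 27.33
tcp_pos: [0.4928, 0.1245, 0.053]
tcp_rot: [-180.0, -0.0, 90.0]
contact_force: [-4.6, -0.2, 9.0]
opening: 0.0521
finger_force: 21.9
```

Emit:
{"fn": "jog_arm", "kwargs": {"offset": [[0,0,0],[0,0,0],[0,0,0],[0,0,0],[0,0,0],[0,0,-0.3],[0,0,-0.7],[0,0,-0.9],[0,0,-0.9],[0,0,-0.9],[0,0,-0.6],[0,0,-0.3]], "turn": [[0,0,0],[0,0,0],[0,0,0],[0,0,0],[0,0,0],[0,0,0],[0,0,0],[0,0,0],[0,0,0],[0,0,0],[0,0,0],[0,0,0]], "jaw": [0.34,0.28,0.22,0.1,0,0,0,0,0,0,0,0]}}

```text
clock: 28.33
tcp_pos: [0.4939, 0.1245, 0.1701]
tcp_rot: [179.8, -0.1, 90.0]
contact_force: [0.8, -0.1, 0.6]
opening: 0.0852
finger_force: 0.0
```

Emit:
{"fn": "jog_arm", "kwargs": {"offset": [[-0.4,0,0],[-0.8,0,0],[-0.95,0.1,0],[-0.95,0.1,0],[-0.95,0.1,0],[-0.95,0.1,0],[-0.95,0.1,0],[-0.95,0,0],[-0.95,0,0],[-0.95,0,0],[-0.95,0,0],[-0.95,0,0]], "turn": [[0,0,0],[0,0,0],[0,0,0],[0,0,0],[0,0,0],[0,0,0],[0,0,0],[0,0,0],[0,0,0],[0,0,0],[0,0,0],[0,0,0]], "jaw": [0,0,0,0,0,0,0,0,0,0,0,0]}}

```text
clock: 29.33
tcp_pos: [0.5039, -0.145, 0.1661]
tcp_rot: [-179.9, 0.0, 89.9]
contact_force: [0.2, 0.5, -0.7]
opening: 0.0855
finger_force: 0.0
```

Emit:
{"fn": "jog_arm", "kwargs": {"offset": [[-0.95,0,0],[-0.95,0,0],[-0.95,0,0],[-0.95,0,0],[-0.95,0,0],[-0.95,0,0],[-0.7,0,0],[-0.4,0,0],[-0.1,0,0],[0,0,0],[0,0,0]], "turn": [[0,0,0],[0,0,0],[0,0,0],[0,0,0],[0,0,0],[0,0,0],[0,0,0],[0,0,0],[0,0,0],[0,0,0],[0,0,0]], "jaw": [0,0,0,0,0,0,0,0,0,0,0]}}

```text
clock: 30.25
tcp_pos: [0.5052, -0.3145, 0.1668]
tcp_rot: [-180.0, -0.1, 90.0]
contact_force: [0.3, 0.5, -0.2]
opening: 0.0853
finger_force: 0.0
```

```bash
python3 - <<'E'
from h import *
p,d=eyes.get_image("side"); q,dd=eyes.get_image("top")
o=np.zeros((600,800,3),np.uint8); o[:,:470]=cv2.resize(p[190:420,180:360,::-1],(470,600)); o[:300,475:]=cv2.resize(q[285:365,255:342,::-1],(325,300))
cv2.imwrite("pics/s6.png",o); print(robot.state()["tcp_pos"])
C=cloud("top",dd); Z=C[...,2]; v,u=np.mgrid[:480,:640]
m=(u>265)&(u<315)&(v>300)&(v<350)&(Z>.07)&(Z<.12); print("beaker rim",m.sum(),np.median(C[m],0),Z[m].max())
m=(u>370)&(u<410)&(v>300)&(v<345)&(Z>.062)&(Z<.1); print("vial cap",m.sum(),np.median(C[m],0))
E
```

```text
[ 0.5056195  -0.31406916  0.16708376]
beaker rim 133 [0.4919979  0.12799832 0.09057482] 0.09659883415834813
vial cap 74 [ 0.50569285 -0.09360865  0.07554476]
```

View pics/s6.png

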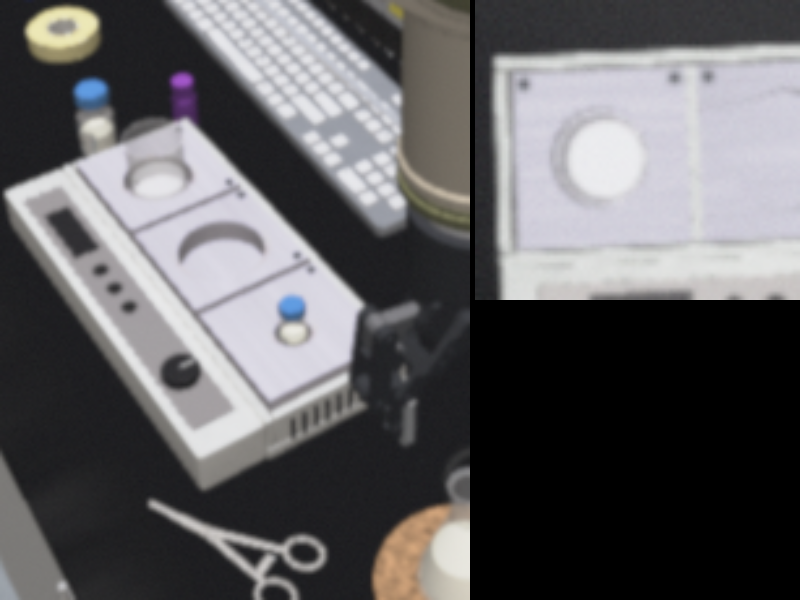

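The beaker (rim z .0906) and vial (cap z .0755) are fully home. Now the flask: I go down to the same grasp as at release.

Emit:
{"fn": "jog_arm", "kwargs": {"offset": [[-0.2,0.02,0],[-0.12,0.02,0.3],[0,0,0.6],[0,0,0.7],[0,0,0.7],[0,0,0.6],[0,0,0.5],[0,0,0.3],[0,0,0.12],[0,0,0],[0,0,0]], "turn": [[0,0,0],[0,0,0],[0,0,0],[0,0,0],[0,0,0],[0,0,0],[0,0,0],[0,0,0],[0,0,0],[0,0,0],[0,0,0]], "jaw": [0,0,0,0,0,0,0,0,0,0,0]}}

```text
clock: 31.27
tcp_pos: [0.5064, -0.324, 0.0724]
tcp_rot: [180.0, 0.0, 90.0]
contact_force: [0.2, 0.7, 0.4]
opening: 0.0855
finger_force: 0.0
```

Emit:
{"fn": "jog_arm", "kwargs": {"offset": [[0,0,0],[0,0,0],[0,0,0],[0,0,0],[0,0,0],[0,0,0],[0,0,0],[0,0,0],[0,0,0],[0,0,0],[0,0,0],[0,0,0]], "turn": [[0,0,0],[0,0,0],[0,0,0],[0,0,0],[0,0,0],[0,0,0],[0,0,0],[0,0,0],[0,0,0],[0,0,0],[0,0,0],[0,0,0]], "jaw": [0.2,0.3,0.4,0.45,0.5,0.55,0.6,0.7,0.8,1,1,1], "force": 30}}

```text
clock: 32.27
tcp_pos: [0.506, -0.324, 0.0722]
tcp_rot: [180.0, 0.0, 90.0]
contact_force: [-1.9, 0.1, 5.0]
opening: 0.0379
finger_force: 29.9
```

Emit:
{"fn": "jog_arm", "kwargs": {"offset": [[0,0,-0.1],[0,0,-0.2],[0,0,-0.4],[0,0,-0.5],[0,0,-0.6],[0,0,-0.6],[0,0,-0.6],[0,0,-0.4],[0,0,-0.3],[0,0,-0.1],[0,0,0]], "turn": [[0,0,0],[0,0,0],[0,0,0],[0,0,0],[0,0,0],[0,0,0],[0,0,0],[0,0,0],[0,0,0],[0,0,0],[0,0,0]], "jaw": [1,1,1,1,1,1,1,1,1,1,1]}}

```text
clock: 33.18
tcp_pos: [0.5064, -0.3237, 0.1674]
tcp_rot: [180.0, 0.0, 90.0]
contact_force: [0.2, 0.6, -2.9]
opening: 0.0372
finger_force: 29.6
```

Emit:
{"fn": "jog_arm", "kwargs": {"offset": [[0.3,0,0],[0.6,0,0],[0.9,0,0],[0.95,0,0],[0.95,-0.06,0],[0.95,-0.06,0],[0.95,-0.06,0],[0.95,-0.06,0],[0.95,-0.06,0],[0.95,0,0],[0.95,0,0],[0.95,0,0]], "turn": [[0,0,0],[0,0,0],[0,0,0],[0,0,0],[0,0,0],[0,0,0],[0,0,0],[0,0,0],[0,0,0],[0,0,0],[0,0,0],[0,0,0]], "jaw": [1,1,1,1,1,1,1,1,1,1,1,1]}}

```text
clock: 34.18
tcp_pos: [0.4978, -0.0631, 0.1659]
tcp_rot: [-179.9, -0.0, 90.0]
contact_force: [-0.6, 0.3, -1.9]
opening: 0.0378
finger_force: 29.7
```

Emit:
{"fn": "jog_arm", "kwargs": {"offset": [[0.9,0,0],[0.8,0,0],[0.6,0,0],[0.4,0,0],[0.2,0,0],[0.1,0,0],[0,0,0],[0,0,0],[0,0,0]], "turn": [[0,0,0],[0,0,0],[0,0,0],[0,0,0],[0,0,0],[0,0,0],[0,0,0],[0,0,0],[0,0,0]], "jaw": [1,1,1,1,1,1,1,1,1]}}

```text
clock: 34.93
tcp_pos: [0.4987, 0.0089, 0.1668]
tcp_rot: [-180.0, 0.0, 89.9]
contact_force: [0.5, 0.7, -1.7]
opening: 0.0375
finger_force: 29.7
```

```bash
python3 - <<'E'
from h import *
p,d=eyes.get_image("side"); t=robot.state()["tcp_pos"]; print(t)
x0,y0=195,170; A=cv2.resize(p[170:320,195:345,::-1],(600,600),interpolation=cv2.INTER_CUBIC)
def ring(c,z,dia,col):
    Q=np.array([(proj("side",[c[0]+dia/2*np.cos(a),c[1]+dia/2*np.sin(a),z])-[x0,y0]+.5)*4 for a in np.linspace(0,6.28,50)]); cv2.polylines(A,[Q.astype(np.int32)],True,col,1)
b=t[2]-.0640; c=(t[0],t[1]+.003)
ring(c,b+.005,.065,(0,160,0)); ring(c,b+.101,.027,(0,160,0)); ring((.4985,.0149),.05,.081,(0,0,255))
cv2.imwrite("pics/s7.png",A)
E
```

```text
[0.49872318 0.00904124 0.16679547]
```

View pics/s7.png

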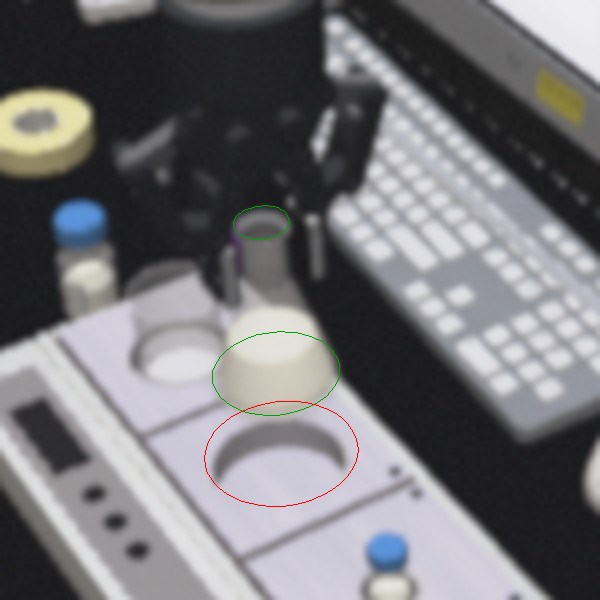

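The flask matches the predicted rings (foot centre at crop pixel (276,374)) and needs +2.9 mm in y. Then it goes down.

Emit:
{"fn": "jog_arm", "kwargs": {"offset": [[0.11,0,0],[0,0,0.1],[0,0,0.3],[0,0,0.4],[0,0,0.4],[0,0,0.3],[0,0,0.1],[0,0,0],[0,0,0]], "turn": [[0,0,0],[0,0,0],[0,0,0],[0,0,0],[0,0,0],[0,0,0],[0,0,0],[0,0,0],[0,0,0]], "jaw": [1,1,1,1,1,1,1,1,1]}}

```text
clock: 35.73
tcp_pos: [0.4987, 0.0127, 0.1266]
tcp_rot: [-180.0, 0.0, 90.0]
contact_force: [-1.1, 0.2, -1.3]
opening: 0.0376
finger_force: 29.7
```

Emit:
{"fn": "jog_arm", "kwargs": {"offset": [[0,0,0.1],[0,0,0.15],[0,0,0.15],[0,0,0.2],[0,0,0.2],[0,0,0.2],[0,0,0.15],[0,0,0.15],[0,0,0.05],[0,0,0],[0,0,0]], "turn": [[0,0,0],[0,0,0],[0,0,0],[0,0,0],[0,0,0],[0,0,0],[0,0,0],[0,0,0],[0,0,0],[0,0,0],[0,0,0]], "jaw": [1,1,1,1,1,1,1,1,1,1,1]}}

```text
clock: 36.65
tcp_pos: [0.4988, 0.0128, 0.0931]
tcp_rot: [-180.0, 0.0, 90.0]
contact_force: [0.6, -0.2, -2.0]
opening: 0.0373
finger_force: 29.7
```

Emit:
{"fn": "jog_arm", "kwargs": {"offset": [[0,0,0.04],[0,0,0.04],[0,0,0.03],[0,0,0.03],[0,0,0.02],[0,0,0],[0,0,0]], "turn": [[0,0,0],[0,0,0],[0,0,0],[0,0,0],[0,0,0],[0,0,0],[0,0,0]], "jaw": [1,1,1,1,1,1,1]}}

```text
clock: 37.23
tcp_pos: [0.4987, 0.0129, 0.089]
tcp_rot: [-180.0, 0.0, 90.0]
contact_force: [0.3, 0.1, -1.8]
opening: 0.0372
finger_force: 29.7
```

Emit:
{"fn": "jog_arm", "kwargs": {"offset": [[0,0,0.02],[0,0,0.02],[0,0,0.01],[0,0,0],[0,0,0]], "turn": [[0,0,0],[0,0,0],[0,0,0],[0,0,0],[0,0,0]], "jaw": [1,1,1,1,1]}}

```text
clock: 37.65
tcp_pos: [0.4989, 0.0127, 0.0882]
tcp_rot: [180.0, -0.0, 90.0]
contact_force: [-3.2, -0.8, 6.0]
opening: 0.0376
finger_force: 31.0
```

Floor contact at the expected height. Release, rise, and move aside.

Emit:
{"fn": "jog_arm", "kwargs": {"offset": [[0,0,0],[0,0,0],[0,0,0],[0,0,0],[0,0,0],[0,0,-0.3],[0,0,-0.6],[0,0,-0.9],[0,0,-0.9],[0,0,-0.9],[0,0,-0.6],[0,0,-0.3]], "turn": [[0,0,0],[0,0,0],[0,0,0],[0,0,0],[0,0,0],[0,0,0],[0,0,0],[0,0,0],[0,0,0],[0,0,0],[0,0,0],[0,0,0]], "jaw": [0.5,0.4,0.3,0.2,0,0,0,0,0,0,0,0]}}

```text
clock: 38.65
tcp_pos: [0.4998, 0.0127, 0.2031]
tcp_rot: [179.8, -0.1, 90.0]
contact_force: [0.7, -1.4, 0.4]
opening: 0.0852
finger_force: 0.0
```

Emit:
{"fn": "jog_arm", "kwargs": {"offset": [[0.3,0,0],[0.6,0,0],[0.9,0,0],[0.95,0,0],[0.95,0,0],[0.95,0,0],[0.95,0,0],[0.95,0,0],[0.95,0,0],[0.6,0,0],[0.3,0,0],[0,0,0]], "turn": [[0,0,0],[0,0,0],[0,0,0],[0,0,0],[0,0,0],[0,0,0],[0,0,0],[0,0,0],[0,0,0],[0,0,0],[0,0,0],[0,0,0]], "jaw": [0,0,0,0,0,0,0,0,0,0,0,0]}}

```text
clock: 39.65
tcp_pos: [0.498, 0.2245, 0.1993]
tcp_rot: [-179.9, 0.0, 90.1]
contact_force: [-0.1, -0.7, 0.5]
opening: 0.0851
finger_force: 0.0
```

```bash
python3 - <<'E'
from h import *
p,d=eyes.get_image("side"); q,dd=eyes.get_image("top")
o=np.zeros((600,800,3),np.uint8); o[:,:470]=cv2.resize(p[170:400,210:390,::-1],(470,600)); o[:300,475:]=cv2.resize(q[225:365,300:452,::-1],(325,300))
cv2.imwrite("pics/s8.png",o); C=cloud("top",dd); Z=C[...,2]; v,u=np.mgrid[:480,:640]
m=(u>325)&(u<365)&(v>300)&(v<345)&(Z>.115)&(Z<.16); print("flask rim",m.sum(),np.median(C[m],0))
m=(u>405)&(u<445)&(v>220)&(v<260)&(Z>.08)&(Z<.2); print("jar",np.median(C[m],0))
m=(u>370)&(u<410)&(v>300)&(v<345)&(Z>.062)&(Z<.1); print("vial",np.median(C[m],0)); print(robot.state()["tcp_pos"])
E
```

```text
flask rim 70 [0.50041978 0.01541824 0.12386818]
jar [ 0.68447997 -0.17543749  0.09756268]
vial [ 0.50577049 -0.09369221  0.07554257]
[0.49886929 0.22157824 0.19987773]
```

View pics/s8.png

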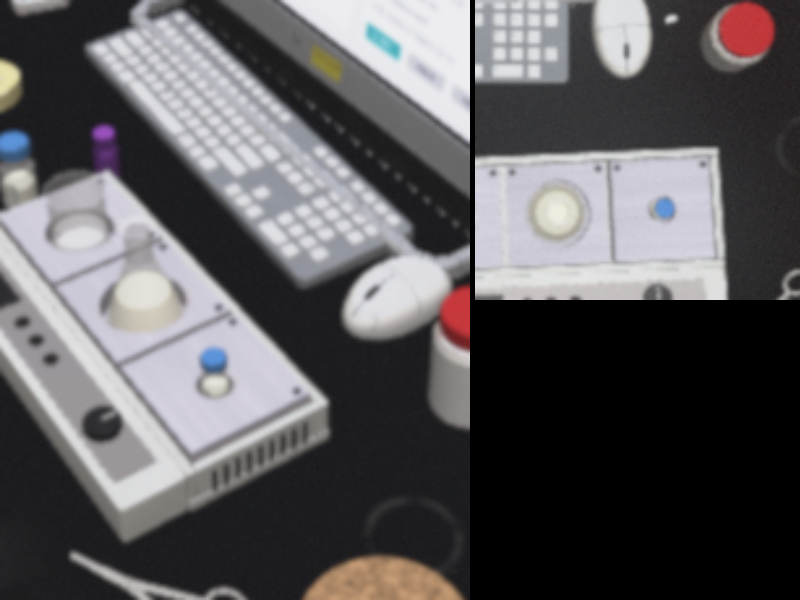

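All three are home: flask rim at z .124 (expected .125), vial cap at .0755, beaker rim at .0906. The jar hasn't moved, so I'm handing in.

```bash
python3 -c "
from bench import robot; print(robot.job_done())"
```

```text
the job is handed in; nothing more can be done
None
```

The vial is in the narrow well, the beaker in the medium and the flask in the wide, each upright and fully home by camera check; the jar was not touched, and the job was handed in at about 40 s.

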